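Put the mineral specimens back in their boxes

ROBOT

A 6-joint arm with a two-finger parallel gripper is mounted at the origin on the work surface. World frame = base frame: x ahead of the robot, y to its left, z up, the work surface at z = 0. Lengths are in m, angles in rad, forces in N, time in s.
With the tool pointing down it reaches from about 0.35 to 0.775 m from the base axis. Payload 5.5 kg.
Tool frame: the origin (TCP) lies at the very end of the fingers, on their centre line; the grasp point (between the pads) lies 19 mm behind it (env.grip_point_offset is the distance from the TCP to the grasp point, in m); z points along the fingers, y is the line along which they close (so a half turn about z gives the same grasp; the last joint's range is limited). The gripper opens to 85 mm and grips with 20 to 120 N. Pads are 22 mm wide; open, the fingers measure 114 mm over their backs; the gripper's body (76 mm by 85 mm) begins 54 mm behind the grasp point. The pads swing forward as they close: fully open they stand 13 mm farther back than shut.
Start: joints at [-1.329, 0.313, 0.046, 1.304, 0, 1.431], TCP at [0.214, -0.534, 0.231] pointing down, gripper open.
Joint ranges: [-2.76, 2.76], [-0.86, 1.69], [-1.03, 1.26], [-2.2, 2.34], [-1.47, 1.5], [-3.14, 3.14]. Speed limits (rad/s): [2.57, 2.57, 3.14, 3.14, 3.14, 3.14].

INTERFACE

Orientations are given as a unit quaternion [w, x, y, z].
In Python, from workcell import sensors, imaging, workorder, env gives the robot as it stands.
- The arm moves only by the shell command python3 -m handwheel 'ROWS' [FORCE]. ROWS is JSON, a list of rows, each a list of 5 numbers: the shift along the tool's x, y, z in mm, then the turn about the tool's z in rad, then the opening, from 0 (shut) to 1 (fully open). A call has 1 to 8 rows; each row is the pose to reach, as a shift and turn from the pose commanded when the call began, along the tool's axes at that moment; what a row does not reach only later rows make up. A row lasts 1/10 s, in which the tool goes at most 50 mm and 8.59 degrees, less where a joint would pass 70% of its speed; a pose out of reach is approached as far as the arm can. A call with a gripper value outside its range is refused whole. The fingers move at their own pace and stop on an object; FORCE is the grip in N (left out, the last holds). Time passes only in rows, so rows that repeat a pose let the fingers close. It gives the time, the measured TCP pose, the force, the opening and the grip force at its end, in the units of the state.
- sensors.get_state(): the state, without advancing time (a new reading comes with each control period).
- imaging.read_camera(name): name is "scene" or "side" or "wrist"; returns a dict with "color" (400x640x3 uint8, blue, green, red), "z_map" (400x640 float32, m along the optical axis (not along the pixel's ray), 0 where there is no reading), "fx", "fy", "cx", "cy" (pixels), "xyz" and "rotation" of the camera in the world. Camera axes: x right, y down, z forward; pixel columns grow to the right and rows downward; lengths in m; the calibration is good to about 2 mm. A picture is of the moment at which its call begins.
- workorder.hand_in(): hands the job in; it is judged then, once.
The state is a dict: "clock": time; "joint_pos": joint angles; "qvel": joint speeds; "tau": joint torques, N m; "tcp_pos": TCP position; "orientation": TCP orientation; "wrist_force": force on the tool from outside, world axes, zero at the start; "ft_torque": the same for the moment, N m; "finger_gap": finger opening in m; "grip_force": force on a finger pad.
Only numpy, scipy, OpenCV 4.12 (cv2) and the standard library are available. Lean on these libraries where they do the work, as an engineer would, in place of code of your own. Each camera call takes 0.05 s, during which the arm holds its last target. There are 200 camera calls.

TASK

The lesson is over: put each of the four mineral specimens from the blue tray into the grey specimen box whose reference slab is the same stone, set down upright on its flat foot near the middle of the box. One box (yellow slab) has no specimen here and gets none. Leave the little amber acid bottle standing where it is.

Things in the scene. Friction and masses are not known exactly. Their poses are not given: they have to be found in the camera images.
- granite: Block of rose-pink granite with dark and light speckles, standing on its flat foot in the blue tray. 46 mm along its own x, 34 mm along its own y between two flat, parallel, upright sides (the faces to grip, flat over the middle 19 mm or more and up to 30 mm above the foot), 44 mm tall at the peak, about 0.1 to 0.2 kg. Origin: centre of the underside; z up. Any yaw.
- quartz: White quartz crystal, a six-sided upright prism ending in a blunt point, standing on its flat foot in the blue tray. 39 mm along its own x, 34 mm along its own y between two flat, parallel, upright sides (the faces to grip, flat over the middle 19 mm or more and up to 30 mm above the foot), 44 mm tall at the peak, about 0.1 to 0.2 kg. Origin: centre of the underside; z up. Any yaw.
- basalt: Block of black basalt, standing on its flat foot in the blue tray. 46 mm along its own x, 34 mm along its own y between two flat, parallel, upright sides (the faces to grip, flat over the middle 19 mm or more and up to 30 mm above the foot), 44 mm tall at the peak, about 0.1 to 0.2 kg. Origin: centre of the underside; z up. Any yaw.
- malachite: Block of deep green malachite with paler flecks, standing on its flat foot in the blue tray. 46 mm along its own x, 34 mm along its own y between two flat, parallel, upright sides (the faces to grip, flat over the middle 19 mm or more and up to 30 mm above the foot), 44 mm tall at the peak, about 0.1 to 0.2 kg. Origin: centre of the underside; z up. Any yaw.
- box_granite: Open grey specimen box, fixed; on a ledge along its far (+x) side lies a reference slab of pink granite. 90 x 90 mm outside, 82 x 82 mm inside, walls 18 mm high, 4 mm thick, floor 4 mm above the table; the ledge with slab adds 24 mm at +x, 16 mm high. Origin: centre of the box's underside, on the table (ledge not counted); z up, x towards the ledge.
- box_quartz: Open grey specimen box, fixed; on a ledge along its far (+x) side lies a reference slab of white quartz. 90 x 90 mm outside, 82 x 82 mm inside, walls 18 mm high, 4 mm thick, floor 4 mm above the table; the ledge with slab adds 24 mm at +x, 16 mm high. Origin: centre of the box's underside, on the table (ledge not counted); z up, x towards the ledge.
- box_basalt: Open grey specimen box, fixed; on a ledge along its far (+x) side lies a reference slab of black basalt. 90 x 90 mm outside, 82 x 82 mm inside, walls 18 mm high, 4 mm thick, floor 4 mm above the table; the ledge with slab adds 24 mm at +x, 16 mm high. Origin: centre of the box's underside, on the table (ledge not counted); z up, x towards the ledge.
- box_malachite: Open grey specimen box, fixed; on a ledge along its far (+x) side lies a reference slab of green malachite. 90 x 90 mm outside, 82 x 82 mm inside, walls 18 mm high, 4 mm thick, floor 4 mm above the table; the ledge with slab adds 24 mm at +x, 16 mm high. Origin: centre of the box's underside, on the table (ledge not counted); z up, x towards the ledge.
- box_sulphur: Open grey specimen box, fixed; on a ledge along its far (+x) side lies a reference slab of yellow sulphur; nothing belongs in it today. 90 x 90 mm outside, 82 x 82 mm inside, walls 18 mm high, 4 mm thick, floor 4 mm above the table; the ledge with slab adds 24 mm at +x, 16 mm high. Origin: centre of the box's underside, on the table (ledge not counted); z up, x towards the ledge.
- acid_bottle: Amber dropper bottle, pale label, black dropper, 28 mm across, 68 mm tall, loose among the specimens, which stand 90 mm or more from it and each other (centres). Origin: centre of its underside. The pale blue tray (fixed, 230 x 480 mm, floor 4 mm above the table, rim 14 mm high) also holds a streak plate, a nail and a magnet, lying flat, 11 mm high at most; these may be pushed.
Mind the look-alikes: they are no part of the job. Leave any purple or red look-alike of the basalt alone. What is shaped like the box_quartz but purple is not meant.

How it is judged:
By the outcome, as a careful person would: the job done as asked, in the order asked, and still so for the second after the job is handed in, with the robot touching nothing.
It also fails if it takes over 102 s, if anything falls off the work surface, if the arm or the gripper's body presses on something with over 40 N, if the wrist force passes 120 N, or if a joint passes its speed limit or range.

## Working session

There is one attempt and no reset: what is moved stays moved. The work goes in short steps, Python scripts to look and compute and a shell command to move; the robot and the scene stay as the last step left them, time stands still between calls to the robot, and variables do not carry over. Pictures are saved under pics/ and viewed, at most 17 in all, crops included, and the job is handed in when it is done.

```bash
mkdir -p pics; cat > h.py <<'E'
import numpy as np, cv2
from scipy.spatial.transform import Rotation as R
from workcell import sensors, imaging, workorder, env
def rot(c):
    r=np.array(c["rotation"],float)
    return r if r.shape==(3,3) else R.from_quat(r[[1,2,3,0]]).as_matrix()
def cloud(c):
    z=c["z_map"]; v,u=np.indices(z.shape)
    p=np.stack([(u-c["cx"])/c["fx"]*z,(v-c["cy"])/c["fy"]*z,z],-1)
    return p@rot(c).T+np.array(c["xyz"])
E
python3 - <<'E'
from h import *
for n in ("scene","side"):
    c=imaging.read_camera(n); cv2.imwrite(f"pics/{n}0.png",c["color"]); np.savez(f"{n}0.npz",**c)
    print(n,c["xyz"],c["fx"])
s=sensors.get_state(); print(s)
E
```

```text
scene [0.99678794 0.57502258 0.6616376 ] 382.52964275302526
side [0.38681077 0.90975719 0.74743151] 506.48772345134427
{'clock': 0.1, 'joint_pos': array([-1.32864331e+00,  3.13939971e-01,  4.50524668e-02,  1.30362760e+00,
       -3.77057495e-05,  1.43119070e+00]), 'qvel': array([ 0.00167205, -0.00205881,  0.00408814,  0.00045679,  0.00083829,
        0.00089738]), 'tau': array([ 1.65344434e-03, -4.81723917e+01,  2.99244583e+01,  1.27278134e-02,
       -1.72178111e-04,  1.54832435e-05]), 'tcp_pos': array([ 0.21407721, -0.5331365 ,  0.23047331]), 'orientation': array([-8.57292010e-04,  9.81837423e-01,  1.89722261e-01, -6.28727666e-05]), 'wrist_force': array([-0.45782303,  0.84940486,  0.25695057]), 'ft_torque': array([ 0.04110068, -0.01328481,  0.02793231]), 'grip_force': 0.0, 'finger_gap': 0.0856761925555515}
```

View pics/scene0.png

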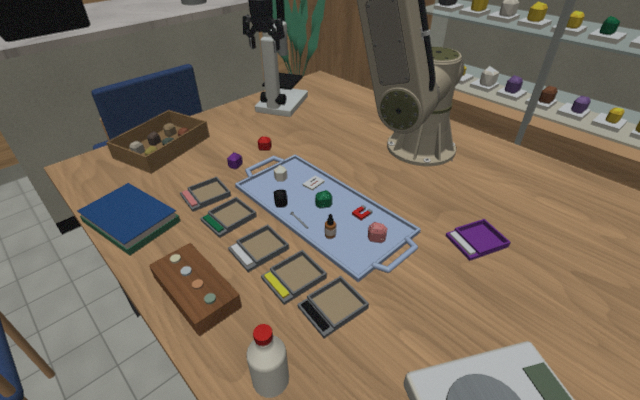

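View pics/side0.png

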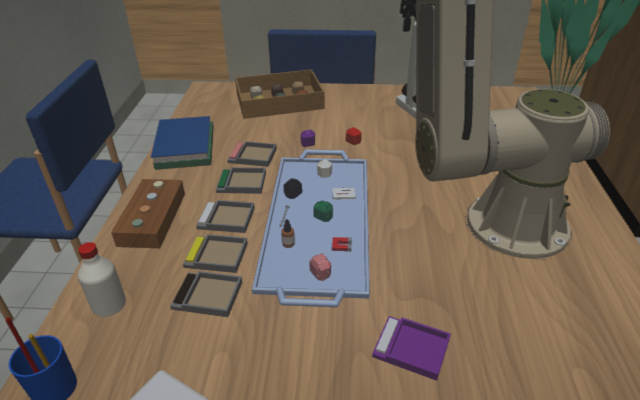

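Candidates, scene px:
- **Specimens:** quartz is the white prism (280,174), basalt the black block (280,198), malachite (323,200) and granite (377,232). The bottle stands at (330,226).
- **Look-alikes:** purple block (235,160), red block (265,143) and purple box (478,239). I leave all three alone.
- **Boxes:** pink (205,193), green (228,216), white (258,247), yellow (294,276), black (333,305).

```bash
python3 - <<'E'
from h import *
S={"scene":dict(granite=(377,232),quartz=(280,174),basalt=(280,198),malachite=(323,200),bottle=(330,228)),
"side":dict(granite=(320,267),quartz=(325,168),basalt=(292,188),malachite=(323,211),bottle=(288,236))}
for n in S:
    c=dict(np.load(n+"0.npz")); P=cloud(c); z=P[...,2]
    m=((z>0.016)&(z<0.09)&(c["z_map"]>0)).astype(np.uint8)
    k,l=cv2.connectedComponents(m,connectivity=4)
    for nm,(u,v) in S[n].items():
        q=P[l==l[v,u]]; print(n,nm,l[v,u],len(q),"min",q.min(0).round(3),"max",q.max(0).round(3),"mid",((q.min(0)+q.max(0))/2).round(3))
B={"scene":dict(granite=(207,193),malachite=(231,216),quartz=(261,248),sulphur=(297,276),basalt=(336,304)),
"side":dict(granite=(257,154),malachite=(247,180),quartz=(232,216),sulphur=(223,253),basalt=(212,293))}
for n in B:
    c=dict(np.load(n+"0.npz")); P=cloud(c); z=P[...,2]
    m=((z>0.012)&(z<0.024)&(c["z_map"]>0)).astype(np.uint8)
    k,l=cv2.connectedComponents(m)
    for nm,(u,v) in B[n].items():
        w=l[v-22:v+23,u-34:u+35]; ids=np.bincount(w[w>0]); i=ids.argmax()
        q=P[l==i]; r=cv2.minAreaRect((q[:,:2]*1000).astype(np.float32))
        print(n,nm,"floor",P[v,u].round(3),len(q),"rect",np.round(r[0],0),np.round(r[1],0),round(r[2],1),"ztop",np.percentile(q[:,2],90).round(3))
E
```

```text
scene granite 125 278 min [0.421 0.16  0.016] max [0.461 0.203 0.048] mid [0.441 0.181 0.032]
scene quartz 34 131 min [ 0.432 -0.189  0.016] max [ 0.468 -0.159  0.046] mid [ 0.45  -0.174  0.031]
scene basalt 55 181 min [ 0.503 -0.106  0.016] max [ 0.544 -0.064  0.047] mid [ 0.524 -0.085  0.032]
scene malachite 56 209 min [ 0.423 -0.02   0.016] max [0.467 0.022 0.047] mid [0.445 0.001 0.032]
scene bottle 102 187 min [0.5   0.083 0.017] max [0.529 0.11  0.071] mid [0.514 0.097 0.044]
side granite 245 379 min [0.417 0.163 0.016] max [0.461 0.206 0.049] mid [0.439 0.185 0.033]
side quartz 75 174 min [ 0.431 -0.189  0.016] max [ 0.467 -0.157  0.048] mid [ 0.449 -0.173  0.032]
side basalt 102 244 min [ 0.501 -0.103  0.016] max [ 0.544 -0.059  0.047] mid [ 0.522 -0.081  0.032]
side malachite 130 285 min [ 0.421 -0.016  0.016] max [0.465 0.023 0.048] mid [0.443 0.004 0.032]
side bottle 165 251 min [0.499 0.085 0.016] max [0.527 0.113 0.074] mid [0.513 0.099 0.045]
scene granite floor [ 0.645 -0.266  0.003] 318 rect [ 651. -263.] [ 97. 111.] 82.5 ztop 0.017
scene malachite floor [ 0.651 -0.134  0.004] 394 rect [ 657. -134.] [111.  94.] 0.1 ztop 0.018
scene quartz floor [0.664 0.014 0.004] 487 rect [666.  10.] [ 94. 112.] 85.9 ztop 0.018
scene sulphur floor [0.657 0.137 0.003] 595 rect [662. 135.] [ 92. 111.] 84.8 ztop 0.018
scene basalt floor [0.646 0.248 0.002] 734 rect [654. 247.] [ 93. 111.] 83.4 ztop 0.018
side granite floor [ 0.639 -0.265  0.003] 319 rect [ 651. -261.] [ 97. 114.] 81.6 ztop 0.018
side malachite floor [ 0.645 -0.138  0.004] 381 rect [ 657. -134.] [112.  97.] 1.2 ztop 0.018
side quartz floor [0.654 0.008 0.004] 490 rect [667.  11.] [ 97. 113.] 85.4 ztop 0.018
side sulphur floor [0.649 0.132 0.003] 604 rect [662. 135.] [ 95. 111.] 85.3 ztop 0.018
side basalt floor [0.646 0.245 0.002] 760 rect [654. 249.] [ 94. 111.] 83.7 ztop 0.018
```

```bash
cat >> h.py <<'E'
def yaw():
    s=sensors.get_state(); w,x,y,z=s["orientation"]; X=R.from_quat([x,y,z,w]).as_matrix()[:,0]
    return np.degrees(np.arctan2(X[1],X[0]))
def go(x,y,z,yd=None):
    s=sensors.get_state(); w,a,b,c=s["orientation"]; M=R.from_quat([a,b,c,w]).as_matrix()
    d=M.T@(np.array([x,y,z])-s["tcp_pos"])*1000; y0=yaw(); t=0 if yd is None else -np.radians((yd-y0+180)%360-180)
    print("tcp",s["tcp_pos"].round(4),"yaw",round(y0,1),"shift",d.round(1),"turn",round(t,3),"t",round(s["clock"],1))
def look(n,f):
    c=imaging.read_camera(n); cv2.imwrite(f"pics/{f}.png",c["color"]); np.savez(f+".npz",**c); return c
E
python3 -c "
from h import *
go(.40,0,.33,90)"
```

```text
tcp [ 0.2141 -0.5331  0.2305] yaw 21.9 shift [ 371.2 -425.7  -98.7] turn -1.189 t 0.1
```

```bash
python3 -m handwheel '[[50,0,-99,-0.15,1],[180,-150,-99,-0.3,1],[180,-150,-99,-0.45,1],[220,-210,-99,-0.6,1],[270,-290,-99,-0.75,1],[320,-350,-99,-0.9,1],[371,-425,-99,-1.05,1],[371,-425,-99,-1.19,1]]'; python3 -c "
from h import *
go(.40,0,.33,90)"
```

```text
clock: 0.9
tcp_pos: [0.3462, -0.1964, 0.3206]
orientation: [0.0, 0.705, 0.709, 0.0]
wrist_force: [1.4, -0.7, -0.3]
finger_gap: 0.0855
grip_force: 0.0
tcp [ 0.3462 -0.1964  0.3206] yaw 90.4 shift [196.1  55.   -9.4] turn 0.006 t 0.9
```

```bash
python3 -m handwheel '[[196,55,-9,0,1],[196,55,-9,0,1],[196,55,-9,0,1],[196,55,-9,0,1],[196,55,-9,0,1],[196,55,-9,0,1],[196,55,-9,0,1]]'; python3 -c "
from h import *
c=look('wrist','w1'); print(c['xyz'],rot(c).round(2))"
```

```text
clock: 1.6
tcp_pos: [0.4008, -0.0029, 0.3294]
orientation: [-0.0, 0.707, 0.707, -0.0]
wrist_force: [-0.9, -0.2, 0.2]
finger_gap: 0.0856
grip_force: 0.0
[0.40296546 0.06552999 0.4726496 ] [[ 1.    0.   -0.  ]
 [ 0.   -0.96 -0.27]
 [-0.    0.27 -0.96]]
```

View pics/w1.png

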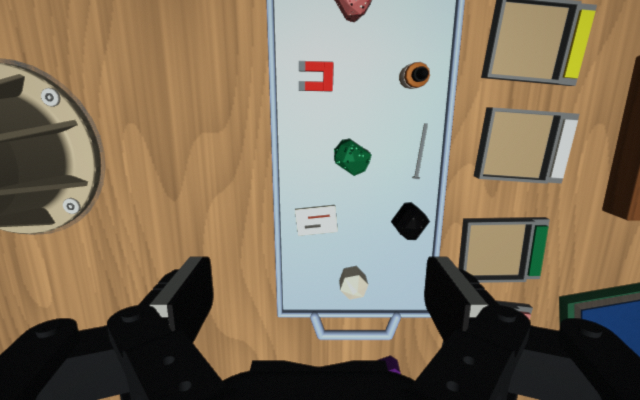

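```bash
cat > fit.py <<'E'
from h import *
def fit(C,views,zt=0.034,r=0.034):
    q=[]
    for f in views:
        c=dict(np.load(f+".npz")); P=cloud(c).reshape(-1,3)[c["z_map"].ravel()>0]
        P=P[(np.linalg.norm(P[:,:2]-C,axis=1)<r)&(P[:,2]>0.010)&(P[:,2]<0.06)]; q.append(P)
        print(f,len(P),"zmax",P[:,2].max().round(4) if len(P) else None, ((P.min(0)+P.max(0))/2).round(4) if len(P) else None)
    q=np.concatenate(q); h=q[:,:2]
    W=[]
    for a in range(0,180,3):
        n=np.array([np.cos(np.radians(a)),np.sin(np.radians(a))]); p=h@n
        W.append(np.percentile(p,99.5)-np.percentile(p,.5))
    W=np.array(W)*1000; o=[i for i in range(60) if W[i]<=min(W[i-1],W[(i+1)%60])]
    print("  width minima (normal deg, mm):",[(i*3,W[i].round(1)) for i in o],"max",W.max().round(1),W.argmax()*3)
    return q
if __name__=="__main__":
    ims=[]
    c=dict(np.load("w1.npz")); Rm=rot(c)
    for nm,C in dict(granite=(.44,.183),quartz=(.45,-.1735),basalt=(.523,-.083),malachite=(.444,.003)).items():
        print(nm); fit(np.array(C),["scene0","side0","w1"])
        p=Rm.T@(np.array([*C,.03])-c["xyz"]); u=int(c["fx"]*p[0]/p[2]+c["cx"]); v=int(c["fy"]*p[1]/p[2]+c["cy"])
        im=cv2.copyMakeBorder(c["color"],40,40,40,40,0)[v+10:v+70,u+10:u+70]; ims.append(cv2.convertScaleAbs(cv2.resize(im,(300,300),interpolation=cv2.INTER_CUBIC),alpha=1.6,beta=20))
    cv2.imwrite("pics/crop1.png",np.vstack([np.hstack(ims[:2]),np.hstack(ims[2:])]))
E
python3 fit.py
```

```text
granite
scene0 313 zmax 0.048 [0.441  0.1814 0.0291]
side0 426 zmax 0.0491 [0.4391 0.1848 0.0296]
w1 538 zmax 0.0482 [0.4424 0.1657 0.0292]
  width minima (normal deg, mm): [(33, np.float64(34.3)), (147, np.float64(46.6))] max 49.1 108
quartz
scene0 154 zmax 0.0465 [ 0.4502 -0.1747  0.0288]
side0 202 zmax 0.0478 [ 0.4494 -0.1731  0.029 ]
w1 701 zmax 0.0504 [ 0.4517 -0.1789  0.0303]
  width minima (normal deg, mm): [(45, np.float64(34.8)), (84, np.float64(37.8)), (99, np.float64(37.3)), (108, np.float64(38.2)), (156, np.float64(36.8)), (165, np.float64(36.5))] max 39.8 129
basalt
scene0 205 zmax 0.0474 [ 0.5238 -0.0847  0.0287]
side0 279 zmax 0.0474 [ 0.5228 -0.081   0.0287]
w1 943 zmax 0.0496 [ 0.5237 -0.0875  0.0298]
  width minima (normal deg, mm): [(42, np.float64(40.9)), (147, np.float64(36.9))] max 46.3 93
malachite
scene0 237 zmax 0.0473 [0.4454 0.001  0.0287]
side0 330 zmax 0.0484 [0.443  0.0037 0.0293]
w1 958 zmax 0.0496 [ 0.4451 -0.002   0.0303]
  width minima (normal deg, mm): [(54, np.float64(35.8)), (129, np.float64(45.6)), (138, np.float64(45.4)), (150, np.float64(44.7)), (165, np.float64(44.5))] max 45.6 132
```

View pics/crop1.png

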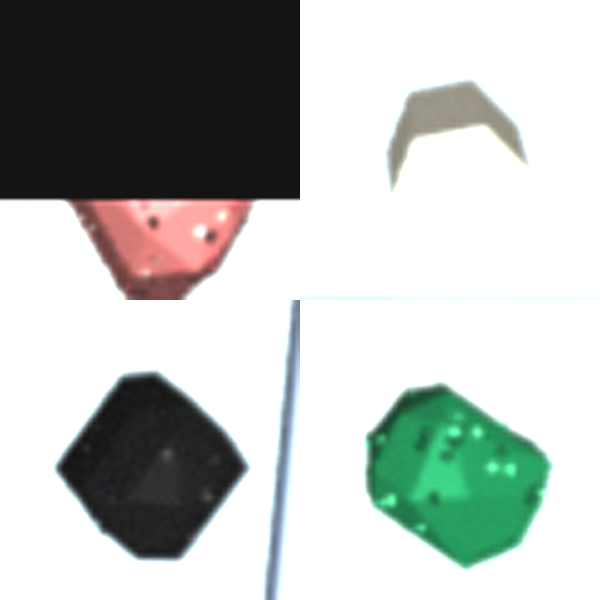

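Crops confirm the picks: malachite's flat-face normal is at about 54°, basalt's yaw needs a closer look. Malachite goes first.

```bash
python3 -c "
from h import *
go(.4445,.001,.12,144)"
```

```text
tcp [ 0.4008 -0.0034  0.3294] yaw 90.0 shift [  4.5  43.8 209.4] turn -0.943 t 1.6
```

```bash
python3 -m handwheel '[[4,44,40,-0.15,0.8],[4,44,90,-0.3,0.8],[4,44,140,-0.45,0.8],[4,44,190,-0.6,0.8],[4,44,209,-0.75,0.8],[4,44,209,-0.9,0.8],[4,44,209,-0.94,0.8],[4,44,209,-0.94,0.8]]'; python3 -c "
from h import *
c=look('wrist','w2')
import fit; fit.fit(np.array((.4445,.002)),['side0','w2']);go(.4445,.001,.008,144)"
```

```text
clock: 2.45
tcp_pos: [0.4447, -0.0003, 0.1202]
orientation: [-0.0, 0.312, 0.95, -0.0]
wrist_force: [0.9, -0.1, 0.6]
finger_gap: 0.0682
grip_force: 0.0
side0 330 zmax 0.0484 [0.443  0.0037 0.0293]
w2 3205 zmax 0.05 [ 0.4445 -0.0017  0.0302]
  width minima (normal deg, mm): [(0, np.float64(43.2)), (57, np.float64(34.9)), (123, np.float64(44.1)), (138, np.float64(43.9)), (150, np.float64(43.8)), (156, np.float64(43.8)), (162, np.float64(43.6)), (174, np.float64(43.4))] max 44.4 129
tcp [ 4.449e-01 -1.000e-04  1.205e-01] yaw 143.7 shift [  0.9   0.7 112.5] turn -0.006 t 2.5
```

View pics/w2.png

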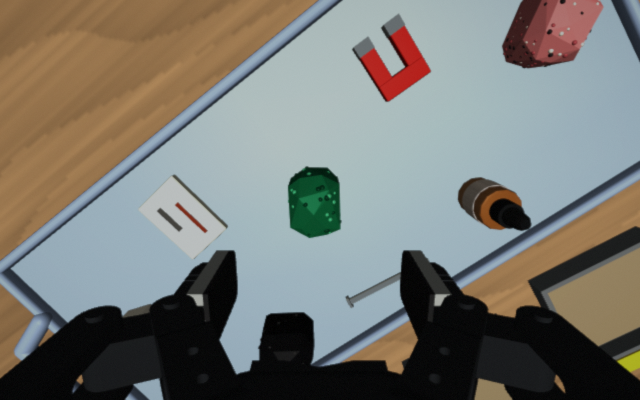

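Malachite at (314,202) is centred and square between the fingers, and nothing lies under the fingertips. Descend and grip.

```bash
python3 -m handwheel '[[1,0,40,0,0.8],[1,0,75,0,0.8],[1,0,100,0,0.8],[1,0,112,0,0.8],[1,0,112,0,0.8],[1,0,112,0,0.2],[1,0,112,0,0.2],[1,0,112,0,0.2]]' 50; python3 -m handwheel '[[0,0,0,0,0.2],[0,0,0,0,0.2],[0,0,0,0,0.2],[0,0,-10,0,0.2],[0,0,-40,0,0.2],[0,0,-70,0,0.2],[0,0,-70,0,0.2]]' 50;python3 -c "
from h import *
go(.645,-.134,.08,180);go(.645,-.134,.08,90)"
```

```text
clock: 3.3
tcp_pos: [0.4455, 0.0017, 0.01]
orientation: [0.001, 0.31, 0.951, -0.0]
wrist_force: [-0.0, -2.5, 3.5]
finger_gap: 0.0333
grip_force: 50.5
clock: 4.0
tcp_pos: [0.4472, 0.002, 0.0828]
orientation: [0.004, 0.31, 0.951, 0.001]
wrist_force: [1.6, 0.6, -1.8]
finger_gap: 0.0331
grip_force: 50.1
tcp [0.4472 0.002  0.0828] yaw 143.9 shift [-239.9    6.5    4.3] turn -0.63 t 4.0
tcp [0.4472 0.002  0.0828] yaw 143.9 shift [-239.9    6.5    4.3] turn 0.941 t 4.0
```

```bash
python3 -m handwheel '[[-40,1,0,-0.12,0.2],[-80,2,0,-0.25,0.2],[-120,3,0,-0.37,0.2],[-160,4,0,-0.5,0.2],[-200,6,0,-0.63,0.2],[-240,6,0,-0.63,0.2],[-240,6,0,-0.63,0.2],[-240,6,0,-0.63,0.2]]';python3 -c "
from h import *
go(.645,-.134,.011,180)
c=look('wrist','w3')"
```

```text
clock: 4.8
tcp_pos: [0.6414, -0.1345, 0.0772]
orientation: [-0.001, 0.0, 1.0, 0.0]
wrist_force: [-0.8, 0.2, -2.0]
finger_gap: 0.0331
grip_force: 50.1
tcp [ 0.6414 -0.1345  0.0772] yaw 180.0 shift [-3.8  0.4 66.2] turn -0.001 t 4.8
```

View pics/w3.png

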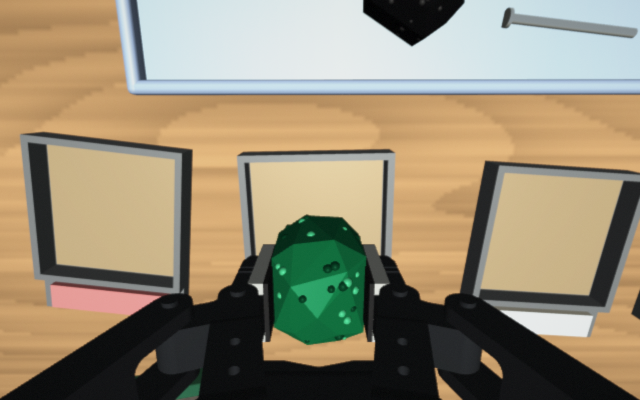

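Malachite (318,280) sits square over its green-slab box, whose middle is at about u=316. Lower and release with a small opening.

```bash
python3 -m handwheel '[[-2,0,30,0,0.2],[-3,0,50,0,0.2],[-3,0,60,0,0.2],[-3,0,65,0,0.2],[-3,0,65,0,0.2],[-3,0,65,0,0.2]]'; python3 -m handwheel '[[0,0,0,0,0.5],[0,0,0,0,0.5],[0,0,0,0,0.5],[0,0,0,0,0.5],[0,0,-20,0,0.5],[0,0,-50,0,0.5],[0,0,-90,0,0.8],[0,0,-90,0,0.8]]';python3 -c "
from h import *
c=look('wrist','w4'); import fit
fit.fit(np.array((.523,-.083)),['scene0','side0','w4'],r=.036); fit.fit(np.array((.523,-.083)),['w4'],r=.036)
go(.50,-.083,.15,150)"
```

```text
clock: 5.45
tcp_pos: [0.6453, -0.1342, 0.0148]
orientation: [0.001, -0.0, 1.0, -0.0]
wrist_force: [-0.2, 0.1, -1.6]
finger_gap: 0.0329
grip_force: 50.2
clock: 6.25
tcp_pos: [0.6485, -0.1355, 0.1102]
orientation: [0.005, -0.0, 1.0, -0.002]
wrist_force: [1.1, -1.0, 0.1]
finger_gap: 0.0681
grip_force: 0.0
scene0 205 zmax 0.0474 [ 0.5238 -0.0847  0.0287]
side0 279 zmax 0.0474 [ 0.5228 -0.081   0.0287]
w4 2081 zmax 0.0478 [ 0.536  -0.0888  0.029 ]
  width minima (normal deg, mm): [(45, np.float64(36.5)), (96, np.float64(47.1)), (147, np.float64(37.5))] max 47.3 105
w4 2081 zmax 0.0478 [ 0.536  -0.0888  0.029 ]
  width minima (normal deg, mm): [(174, np.float64(17.0))] max 42.5 84
tcp [ 0.6473 -0.1351  0.1075] yaw -180.0 shift [147.   52.  -43.6] turn 0.524 t 6.3
```

View pics/w4.png

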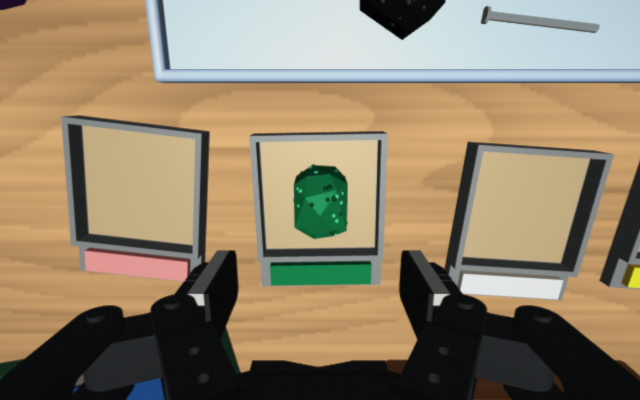

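Malachite stands upright in the middle of its box (320,200). Basalt next.

```bash
python3 -c "
from h import *
go(.523,-.083,.125,135)"
```

```text
tcp [ 0.6473 -0.1351  0.1075] yaw -180.0 shift [124.1  52.1 -18.4] turn 0.786 t 6.3
```

```bash
python3 -m handwheel '[[40,15,-18,0.15,0.8],[80,30,-18,0.3,0.8],[124,52,-18,0.45,0.8],[124,52,-18,0.6,0.8],[124,52,-18,0.74,0.8],[124,52,-18,0.78,0.8],[124,52,-18,0.78,0.8]]'; python3 -c "
from h import *
c=look('wrist','w5'); import fit
fit.fit(np.array((.523,-.084)),['w5'],r=.036)
cv2.imwrite('pics/w5c.png',cv2.convertScaleAbs(c['color'],alpha=2.5,beta=20))
go(.523,-.083,.008,135)"
```

```text
clock: 7.0
tcp_pos: [0.5199, -0.082, 0.1208]
orientation: [-0.001, 0.38, 0.925, -0.0]
wrist_force: [0.6, 0.4, 0.3]
finger_gap: 0.0681
grip_force: 0.0
w5 3160 zmax 0.05 [ 0.5238 -0.0873  0.0301]
  width minima (normal deg, mm): [(48, np.float64(39.7)), (87, np.float64(43.2)), (147, np.float64(34.0))] max 43.4 90
tcp [ 0.5201 -0.0821  0.1209] yaw 135.4 shift [ -2.9   1.5 112.8] turn 0.007 t 7.0
```

View pics/w5c.png

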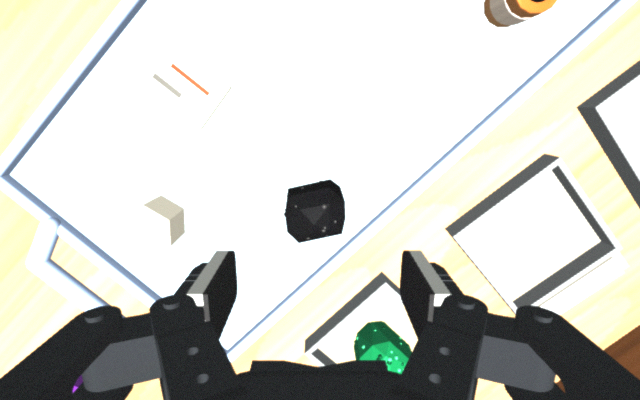

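Basalt at (315,211): the 34 mm width lies along normal 147°, so it needs yaw 57. That puts a finger near the tray rim, so I measure the rim.

```bash
python3 -c "
from h import *
for f in ('scene0','side0','w5'):
    c=dict(np.load(f+'.npz')); P=cloud(c)[c['z_map']>0]
    for y in (-.13,-.11,-.09):
        q=P[(abs(P[:,1]-y)<.008)&(P[:,0]>.549)&(P[:,0]<.60)&(P[:,2]>.009)&(P[:,2]<.02)]
        print(f,y,len(q),q[:,0].min().round(4),q[:,0].max().round(4),q[:,2].max().round(4)) if len(q) else print(f,y,0)
go(.523,-.085,.09,57)
"
```

```text
scene0 -0.13 12 0.5621 0.5699 0.014
scene0 -0.11 11 0.5631 0.5697 0.0147
scene0 -0.09 13 0.563 0.5689 0.0139
side0 -0.13 9 0.5631 0.5694 0.0136
side0 -0.11 12 0.5613 0.5688 0.015
side0 -0.09 10 0.5629 0.5691 0.0164
w5 -0.13 209 0.5634 0.571 0.0165
w5 -0.11 225 0.5632 0.572 0.0164
w5 -0.09 234 0.5633 0.572 0.0167
tcp [ 0.5201 -0.0821  0.1209] yaw 135.4 shift [-4.2 -0.  30.8] turn 1.368 t 7.0
```

```bash
python3 -m handwheel '[[-3,0,10,0.15,0.55],[-3,0,20,0.3,0.55],[-3,0,30,0.45,0.55],[-3,0,30,0.6,0.55],[-3,0,30,0.75,0.55],[-3,0,30,0.9,0.55],[-3,0,30,1.05,0.55],[-3,0,30,1.2,0.55]]';python3 -m handwheel '[[0,0,0,0.1,0.55],[0,0,0,0.15,0.55],[0,0,0,0.15,0.55]]'; python3 -c "
from h import *
c=look('wrist','w6'); import fit
fit.fit(np.array((.523,-.084)),['w6','side0'],r=.036)
cv2.imwrite('pics/w6c.png',cv2.convertScaleAbs(c['color'],alpha=2,beta=20))
go(.522,-.085,.010,57)"
```

```text
clock: 7.85
tcp_pos: [0.5226, -0.0843, 0.091]
orientation: [-0.0, 0.837, 0.547, -0.0]
wrist_force: [-0.4, 0.5, 0.2]
finger_gap: 0.047
grip_force: 0.0
clock: 8.15
tcp_pos: [0.5226, -0.0844, 0.0911]
orientation: [-0.0, 0.875, 0.485, -0.0]
wrist_force: [-0.9, 0.5, 0.7]
finger_gap: 0.0468
grip_force: 0.0
w6 3960 zmax 0.0499 [ 0.5247 -0.0875  0.03  ]
side0 279 zmax 0.0474 [ 0.5228 -0.081   0.0287]
  width minima (normal deg, mm): [(9, np.float64(42.9)), (42, np.float64(39.6)), (96, np.float64(43.9)), (150, np.float64(36.5))] max 43.9 102
tcp [ 0.5226 -0.0843  0.0912] yaw 58.1 shift [-0.9 -0.1 81.2] turn 0.019 t 8.2
```

View pics/w6c.png

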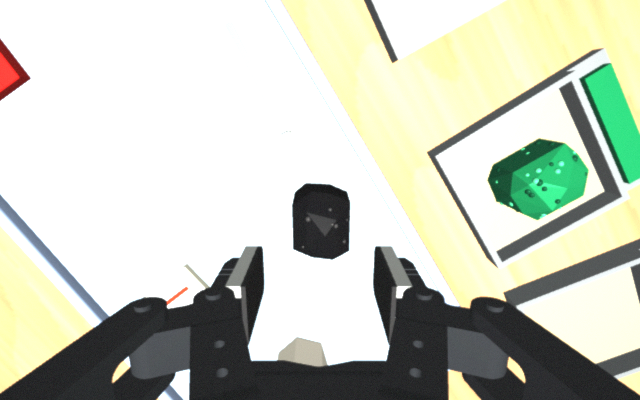

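Basalt (321,220) is square between the fingers and clear of the rim. Grip it.

```bash
python3 -m handwheel '[[0,0,35,0,0.55],[0,0,60,0,0.55],[0,0,75,0,0.55],[0,0,82,0,0.55],[0,0,82,0,0.55],[0,0,82,0,0.2],[0,0,82,0,0.2],[0,0,82,0,0.2]]' 50; python3 -m handwheel '[[0,0,0,0,0.2],[0,0,0,0,0.2],[0,0,0,0,0.2],[0,0,-10,0,0.2],[0,0,-40,0,0.2],[0,0,-80,0,0.2],[0,0,-110,0,0.2],[0,0,-110,0,0.2]]' 50;python3 -c "
from h import *
go(.642,.2495,.12,83.5)"
```

```text
clock: 9.0
tcp_pos: [0.5235, -0.0846, 0.0104]
orientation: [0.001, 0.875, 0.485, 0.0]
wrist_force: [-0.4, 0.0, -0.9]
finger_gap: 0.0334
grip_force: 50.0
clock: 9.8
tcp_pos: [0.5257, -0.0853, 0.1245]
orientation: [0.003, 0.875, 0.485, 0.003]
wrist_force: [0.3, 0.1, -0.7]
finger_gap: 0.0333
grip_force: 50.2
tcp [ 0.5257 -0.0853  0.1245] yaw 58.0 shift [345.5 -79.    4.5] turn -0.445 t 9.8
```

```bash
python3 -m handwheel '[[50,-11,0,0,0.2],[95,-21,0,-0.1,0.2],[145,-32,0,-0.2,0.2],[190,-43,0,-0.3,0.2],[240,-54,0,-0.4,0.2],[285,-65,0,-0.44,0.2],[330,-75,0,-0.44,0.2],[345,-79,0,-0.44,0.2]]'; python3 -m handwheel '[[0,0,0,0,0.2],[0,0,0,0,0.2]]'; python3 -c "
from h import *
go(.642,.2495,.011,83.5)
c=look('wrist','w7')"
```

```text
clock: 10.6
tcp_pos: [0.6388, 0.2543, 0.1178]
orientation: [-0.001, 0.747, 0.665, -0.0]
wrist_force: [-0.5, -0.6, -1.1]
finger_gap: 0.033
grip_force: 50.1
clock: 10.8
tcp_pos: [0.6378, 0.2498, 0.1182]
orientation: [-0.0, 0.748, 0.664, -0.001]
wrist_force: [-0.0, -0.6, -1.5]
finger_gap: 0.0332
grip_force: 50.1
tcp [0.6378 0.2498 0.1182] yaw 83.2 shift [  0.4   4.4 107.2] turn -0.005 t 10.8
```

View pics/w7.png

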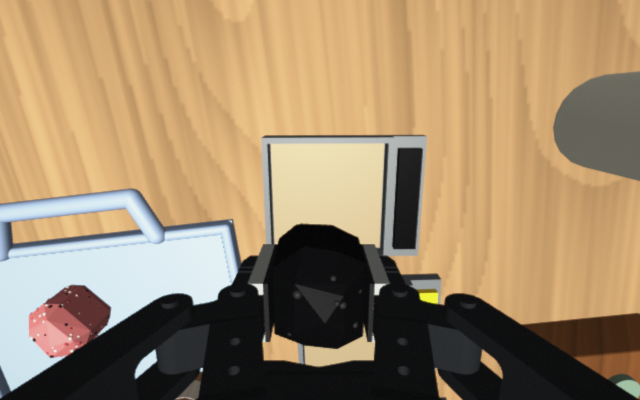

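The black-slab box spans u 263–387 (middle 326) and the gripper is at about 320, which agrees with the 4 mm correction. Lower it.

```bash
python3 -m handwheel '[[0,2,40,0,0.2],[0,4,75,0,0.2],[0,4,95,0,0.2],[0,4,107,0,0.2],[0,4,107,0,0.2],[0,4,107,0,0.2],[0,4,107,0,0.2]]'; python3 -m handwheel '[[0,0,0,0,0.5],[0,0,0,0,0.5],[0,0,0,0,0.5],[0,0,0,0,0.5],[0,0,-20,0,0.5],[0,0,-50,0,0.5],[0,0,-100,0,0.8],[0,0,-100,0,0.8]]';python3 -c "
from h import *
c=look('wrist','w8'); import fit
fit.fit(np.array((.642,.2495)),['w8'],r=.030)
fit.fit(np.array((.44,.183)),['scene0','side0','w8','w7'],r=.036)
go(.44,.182,.12,123)"
```

```text
clock: 11.55
tcp_pos: [0.6436, 0.249, 0.0137]
orientation: [0.0, 0.748, 0.663, 0.001]
wrist_force: [0.2, 0.0, -0.7]
finger_gap: 0.0332
grip_force: 50.9
clock: 12.35
tcp_pos: [0.6471, 0.2508, 0.1208]
orientation: [0.003, 0.748, 0.664, 0.006]
wrist_force: [-0.2, 0.8, 0.4]
finger_gap: 0.068
grip_force: 0.0
w8 3041 zmax 0.0495 [0.6454 0.2462 0.03  ]
  width minima (normal deg, mm): [(66, np.float64(39.5)), (171, np.float64(33.5))] max 43.4 111
scene0 313 zmax 0.048 [0.441  0.1814 0.0291]
side0 426 zmax 0.0491 [0.4391 0.1848 0.0296]
w8 2576 zmax 0.0495 [0.4406 0.1866 0.0298]
w7 3961 zmax 0.0504 [0.4424 0.1812 0.0302]
  width minima (normal deg, mm): [(33, np.float64(30.6)), (147, np.float64(44.4))] max 44.8 132
tcp [0.6459 0.2504 0.1177] yaw 83.2 shift [ -92.3 -196.3   -4.3] turn -0.695 t 12.4
```

Basalt is upright (top 0.0495) near the box centre. Granite next, yaw 123.

```bash
python3 -m handwheel '[[-20,-45,-5,-0.1,0.8],[-40,-90,-5,-0.2,0.8],[-60,-135,-5,-0.3,0.8],[-80,-170,-5,-0.45,0.8],[-92,-196,-5,-0.6,0.8],[-92,-196,-5,-0.7,0.8],[-92,-196,-5,-0.7,0.8],[-92,-196,-5,-0.7,0.8]]'; python3 -c "
from h import *
go(.4405,.183,.008,123)
c=look('wrist','w9'); import fit
fit.fit(np.array((.44,.183)),['w9'],r=.036)"
```

```text
clock: 13.2
tcp_pos: [0.4376, 0.1815, 0.1175]
orientation: [0.0, 0.476, 0.879, 0.0]
wrist_force: [0.1, 0.2, 0.2]
finger_gap: 0.0682
grip_force: 0.0
tcp [0.4376 0.1815 0.1175] yaw 123.1 shift [ -0.3   3.2 109.5] turn 0.003 t 13.2
w9 3223 zmax 0.0495 [0.4405 0.18   0.0298]
  width minima (normal deg, mm): [(33, np.float64(33.6)), (78, np.float64(42.2)), (138, np.float64(42.5)), (147, np.float64(42.3)), (162, np.float64(41.7))] max 43.4 108
```

View pics/w9.png

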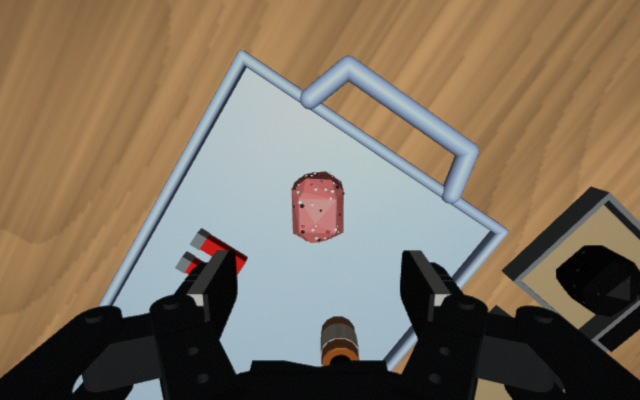

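Granite (318,205) is aligned. The magnet (212,252) and bottle (340,340) are clear of the fingers. Grip it.

```bash
python3 -m handwheel '[[0,2,40,0,0.7],[0,3,75,0,0.7],[0,3,100,0,0.7],[0,3,110,0,0.7],[0,3,110,0,0.7],[0,3,110,0,0.2],[0,3,110,0,0.2],[0,3,110,0,0.2]]' 50; python3 -m handwheel '[[0,0,0,0,0.2],[0,0,0,0,0.2],[0,0,0,0,0.2],[0,0,-10,0,0.2],[0,0,-40,0,0.2],[0,0,-80,0,0.2],[0,0,-120,0,0.2],[0,0,-120,0,0.2]]' 50;python3 -c "
from h import *
go(.639,-.2605,.13,172.5);go(.56,-.02,.13,172.5);go(.639,-.2605,.13,82.5)"
```

```text
clock: 14.05
tcp_pos: [0.4412, 0.1834, 0.009]
orientation: [0.001, 0.475, 0.88, 0.001]
wrist_force: [0.2, 0.1, 3.8]
finger_gap: 0.0329
grip_force: 50.7
clock: 14.85
tcp_pos: [0.4433, 0.184, 0.1335]
orientation: [0.004, 0.475, 0.88, 0.003]
wrist_force: [1.8, -0.5, -1.1]
finger_gap: 0.0333
grip_force: 50.3
tcp [0.4433 0.184  0.1335] yaw 123.3 shift [-478.9  -80.5    4.4] turn -0.859 t 14.8
tcp [0.4433 0.184  0.1335] yaw 123.3 shift [-234.5  -14.5    4.2] turn -0.859 t 14.8
tcp [0.4433 0.184  0.1335] yaw 123.3 shift [-478.9  -80.5    4.4] turn 0.712 t 14.8
```

```bash
python3 -m handwheel '[[-48,-8,0,-0.1,0.2],[-96,-16,0,-0.2,0.2],[-144,-24,0,-0.3,0.2],[-190,-32,0,-0.4,0.2],[-238,-40,0,-0.5,0.2],[-286,-48,0,-0.6,0.2],[-334,-56,0,-0.7,0.2],[-380,-64,0,-0.8,0.2]]';python3 -c "
from h import *
go(.639,-.2605,.12,172.5)"
```

```text
clock: 15.65
tcp_pos: [0.5949, -0.1716, 0.1271]
orientation: [-0.0, 0.093, 0.996, 0.0]
wrist_force: [0.9, -0.1, -3.0]
finger_gap: 0.0331
grip_force: 50.2
tcp [ 0.5949 -0.1716  0.1271] yaw 169.3 shift [-59.8 -79.2   7.1] turn -0.055 t 15.7
```

```bash
python3 -m handwheel '[[-30,-40,0,-0.05,0.2],[-60,-79,0,-0.05,0.2],[-60,-79,0,-0.05,0.2],[-60,-79,0,-0.05,0.2],[-60,-79,0,-0.05,0.2]]';python3 -c "
from h import *
go(.639,-.2605,.011,172.5)
c=look('wrist','w10')"
```

```text
clock: 16.15
tcp_pos: [0.6379, -0.2575, 0.1269]
orientation: [-0.001, 0.07, 0.998, 0.001]
wrist_force: [-0.1, -0.6, -2.0]
finger_gap: 0.0334
grip_force: 50.3
tcp [ 0.6379 -0.2575  0.1269] yaw 172.0 shift [ -1.7  -2.9 115.9] turn -0.009 t 16.1
```

View pics/w10.png

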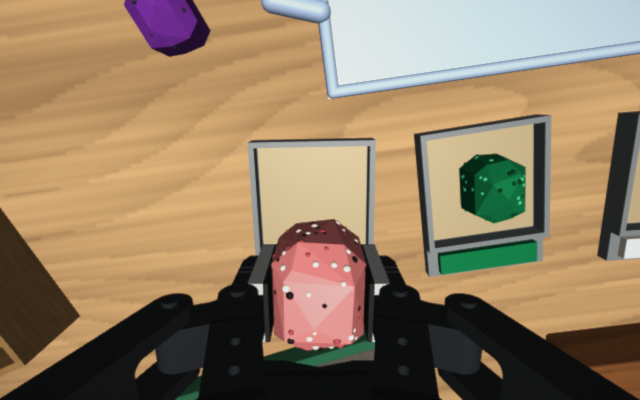

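The box (its pink slab is hidden under the gripper) spans u 249–375 (middle 312), so a 3 mm shift left agrees with the calculation. Lower it.

```bash
python3 -m handwheel '[[-1,-3,45,0,0.2],[-1,-3,80,0,0.2],[-1,-3,105,0,0.2],[-1,-3,116,0,0.2],[-1,-3,116,0,0.2],[-1,-3,116,0,0.2],[-1,-3,116,0,0.2]]'; python3 -m handwheel '[[0,0,0,0,0.5],[0,0,0,0,0.5],[0,0,0,0,0.5],[0,0,0,0,0.5],[0,0,-20,0,0.5],[0,0,-50,0,0.5],[0,0,-100,0,0.8],[0,0,-100,0,0.8]]';python3 -c "
from h import *
c=look('wrist','w11'); import fit
fit.fit(np.array((.639,-.2605)),['w11'],r=.030)
fit.fit(np.array((.45,-.174)),['scene0','side0','w5'],r=.036)
go(.45,-.175,.12,135)"
```

```text
clock: 16.9
tcp_pos: [0.6405, -0.2618, 0.0135]
orientation: [0.001, 0.07, 0.998, -0.001]
wrist_force: [-0.1, 0.2, -1.4]
finger_gap: 0.0332
grip_force: 50.7
clock: 17.7
tcp_pos: [0.6434, -0.2639, 0.1198]
orientation: [0.006, 0.07, 0.998, -0.003]
wrist_force: [0.8, -1.6, 0.3]
finger_gap: 0.0681
grip_force: 0.0
w11 3182 zmax 0.0496 [ 0.6439 -0.2624  0.0299]
  width minima (normal deg, mm): [(0, np.float64(42.7)), (15, np.float64(42.1)), (27, np.float64(41.7)), (84, np.float64(33.5)), (174, np.float64(43.0))] max 43.6 150
scene0 154 zmax 0.0465 [ 0.4502 -0.1747  0.0288]
side0 202 zmax 0.0478 [ 0.4494 -0.1731  0.029 ]
w5 2856 zmax 0.0506 [ 0.4514 -0.1788  0.0303]
  width minima (normal deg, mm): [(42, np.float64(34.0)), (75, np.float64(36.0)), (90, np.float64(36.0)), (99, np.float64(36.2)), (105, np.float64(36.3)), (117, np.float64(36.2)), (132, np.float64(36.8)), (138, np.float64(36.8)), (159, np.float64(35.4)), (165, np.float64(35.3))] max 37.7 15
tcp [ 0.6423 -0.2633  0.1167] yaw 172.0 shift [202.7  60.6  -5.2] turn 0.646 t 17.8
```

Granite is upright, about 4 mm off centre. Quartz: hexagon normals at roughly 42°/102°/162°. I take 162° (yaw 252), which keeps the fingers clear of the tray's end rim.

```bash
python3 -m handwheel '[[40,12,-5,-0.15,0.8],[80,24,-5,-0.3,0.8],[120,36,-5,-0.45,0.8],[160,48,-5,-0.6,0.8],[203,60,-5,-0.75,0.7],[203,60,-5,-0.9,0.7],[203,60,-5,-1.05,0.7],[203,60,-5,-1.2,0.7]]';python3 -m handwheel '[[0,0,0,-0.15,0.7],[0,0,0,-0.2,0.7],[0,0,0,-0.2,0.7]]'; python3 -c "
from h import *
go(.4505,-.1755,.008,252)
c=look('wrist','w12'); import fit
fit.fit(np.array((.4505,-.175)),['w12'],r=.036)
cv2.imwrite('pics/w12c.png',cv2.convertScaleAbs(c['color'],alpha=.8))"
```

```text
clock: 18.55
tcp_pos: [0.4459, -0.1735, 0.1161]
orientation: [-0.0, -0.508, 0.861, 0.0]
wrist_force: [-0.5, 0.4, -0.0]
finger_gap: 0.0596
grip_force: 0.0
clock: 18.85
tcp_pos: [0.4462, -0.1737, 0.1159]
orientation: [-0.0, -0.589, 0.808, 0.001]
wrist_force: [0.3, 0.3, 0.2]
finger_gap: 0.0596
grip_force: 0.0
tcp [ 0.4462 -0.1737  0.1159] yaw -107.8 shift [  0.4  -4.8 107.9] turn 0.004 t 18.9
w12 2581 zmax 0.0506 [ 0.451  -0.1799  0.0304]
  width minima (normal deg, mm): [(15, np.float64(36.5)), (42, np.float64(33.6)), (102, np.float64(33.6)), (162, np.float64(33.5))] max 36.7 135
```

View pics/w12c.png

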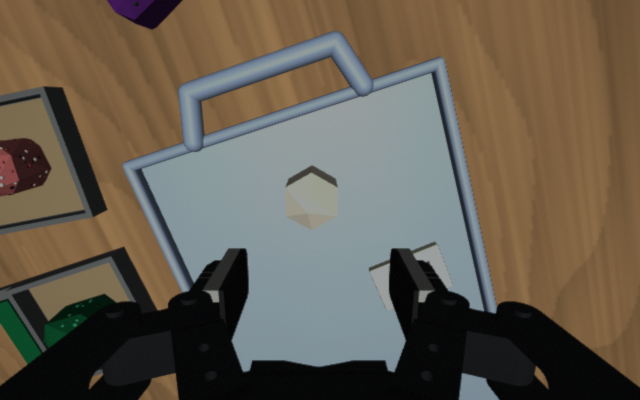

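Quartz (311,198) has flat faces left and right, and the plate (410,275) is clear. Grip it.

```bash
python3 -m handwheel '[[2,-4,40,0,0.7],[2,-5,75,0,0.7],[2,-5,98,0,0.7],[2,-5,108,0,0.7],[2,-5,108,0,0.7],[2,-5,108,0,0.2],[2,-5,108,0,0.2],[2,-5,108,0,0.2]]' 50; python3 -m handwheel '[[0,0,0,0,0.2],[0,0,0,0,0.2],[0,0,0,0,0.2],[0,0,-10,0,0.2],[0,0,-40,0,0.2],[0,0,-80,0,0.2],[0,0,-110,0,0.2],[0,0,-110,0,0.2]]' 50;python3 -c "
from h import *
go(.6545,.0115,.12,265.5)"
```

```text
clock: 19.7
tcp_pos: [0.4522, -0.1782, 0.0101]
orientation: [0.001, -0.589, 0.808, -0.001]
wrist_force: [-0.3, -0.2, 4.5]
finger_gap: 0.0335
grip_force: 50.5
clock: 20.5
tcp_pos: [0.4536, -0.1789, 0.1236]
orientation: [0.002, -0.589, 0.808, -0.004]
wrist_force: [1.2, -0.7, -1.3]
finger_gap: 0.0333
grip_force: 50.2
tcp [ 0.4536 -0.1789  0.1236] yaw -107.8 shift [-242.7 -133.1    4.2] turn -0.232 t 20.5
```

```bash
python3 -m handwheel '[[-42,-23,0,-0.05,0.2],[-84,-46,0,-0.1,0.2],[-126,-69,0,-0.15,0.2],[-168,-92,0,-0.2,0.2],[-210,-115,0,-0.23,0.2],[-243,-133,0,-0.23,0.2],[-243,-133,0,-0.23,0.2],[-243,-133,0,-0.23,0.2]]'; python3 -m handwheel '[[0,0,0,0,0.2],[0,0,0,0,0.2]]'; python3 -c "
from h import *
go(.6545,.0115,.011,265.5)
c=look('wrist','w13')"
```

```text
clock: 21.3
tcp_pos: [0.6511, 0.0142, 0.1171]
orientation: [-0.001, -0.679, 0.734, 0.001]
wrist_force: [-0.0, -0.1, -0.8]
finger_gap: 0.0335
grip_force: 50.4
clock: 21.5
tcp_pos: [0.6508, 0.0123, 0.1185]
orientation: [-0.0, -0.677, 0.736, 0.0]
wrist_force: [-0.5, -0.6, -2.0]
finger_gap: 0.0333
grip_force: 50.4
tcp [0.6508 0.0123 0.1185] yaw -94.7 shift [  0.4  -3.9 107.5] turn -0.004 t 21.5
```

View pics/w13.png

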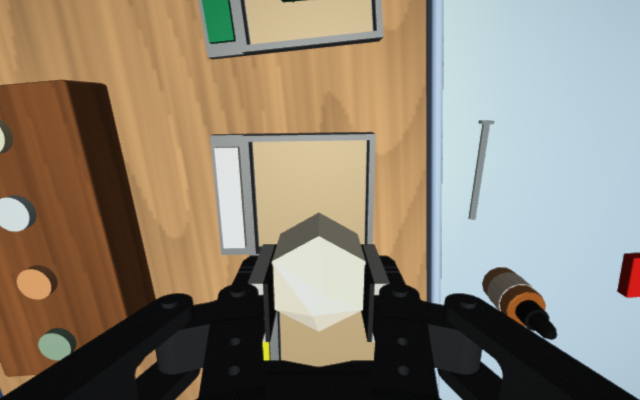

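The box below has the white slab (231,198) and its middle is at about u=312, agreeing with a 4 mm shift. Lower it.

```bash
python3 -m handwheel '[[0,-4,40,0,0.2],[0,-4,75,0,0.2],[0,-4,97,0,0.2],[0,-4,107,0,0.2],[0,-4,107,0,0.2],[0,-4,107,0,0.2],[0,-4,107,0,0.2]]'; python3 -m handwheel '[[0,0,0,0,0.5],[0,0,0,0,0.5],[0,0,0,0,0.5],[0,0,0,0,0.5],[0,0,-20,0,0.5],[0,0,-60,0,0.5],[0,0,-110,0,0.8],[0,0,-150,0,0.8]]';python3 -m handwheel '[[40,100,-50,0,0.8],[80,200,-50,0,0.8],[80,200,-50,0,0.8],[80,200,-50,0,0.8],[80,200,-50,0,0.8],[80,200,-50,0,0.8],[80,200,-50,0,0.8]]'; python3 -c "
from h import *
import fit
look('side','side9');look('scene','scene9')
for n,C in dict(q=(.6545,.0115),g=(.639,-.2605),m=(.645,-.134),b=(.642,.2495),bottle=(.5135,.098)).items():
    print(n); fit.fit(np.array(C),['scene9','side9'],r=.03)"
```

```text
clock: 22.25
tcp_pos: [0.6566, 0.0125, 0.0128]
orientation: [0.001, -0.678, 0.735, -0.001]
wrist_force: [-0.9, 0.5, -1.9]
finger_gap: 0.0329
grip_force: 50.7
clock: 23.05
tcp_pos: [0.6561, 0.013, 0.1642]
orientation: [0.0, -0.678, 0.735, -0.001]
wrist_force: [0.9, -0.3, 0.7]
finger_gap: 0.0679
grip_force: 0.0
clock: 23.75
tcp_pos: [0.4505, -0.0509, 0.2123]
orientation: [0.001, -0.678, 0.735, -0.001]
wrist_force: [0.4, 0.4, -0.4]
finger_gap: 0.0683
grip_force: 0.0
q
scene9 243 zmax 0.0472 [0.6573 0.0119 0.0287]
side9 256 zmax 0.0476 [0.6567 0.0129 0.0288]
  width minima (normal deg, mm): [(24, np.float64(37.5)), (66, np.float64(34.1)), (81, np.float64(33.8)), (174, np.float64(35.2))] max 38.9 144
g
scene9 241 zmax 0.0477 [ 0.6431 -0.2596  0.0289]
side9 239 zmax 0.0491 [ 0.6424 -0.2573  0.0296]
  width minima (normal deg, mm): [(69, np.float64(33.9)), (75, np.float64(33.8)), (177, np.float64(43.9))] max 46.5 156
m
scene9 269 zmax 0.0477 [ 0.6475 -0.1315  0.0289]
side9 273 zmax 0.0484 [ 0.6452 -0.1287  0.0292]
  width minima (normal deg, mm): [(12, np.float64(43.8)), (78, np.float64(33.8)), (84, np.float64(33.4)), (90, np.float64(32.8)), (165, np.float64(44.8)), (177, np.float64(43.9))] max 45.0 156
b
scene9 415 zmax 0.0477 [0.6443 0.2471 0.0289]
side9 455 zmax 0.048 [0.6428 0.2492 0.0291]
  width minima (normal deg, mm): [(69, np.float64(39.7)), (102, np.float64(43.6)), (114, np.float64(44.5)), (174, np.float64(35.4))] max 45.0 123
bottle
scene9 183 zmax 0.0589 [0.5147 0.096  0.0345]
side9 245 zmax 0.0595 [0.513  0.0997 0.0349]
  width minima (normal deg, mm): [(24, np.float64(27.9)), (51, np.float64(26.5)), (78, np.float64(25.3)), (87, np.float64(25.2)), (105, np.float64(25.8)), (162, np.float64(28.8))] max 29.5 6
```

View pics/side9.png

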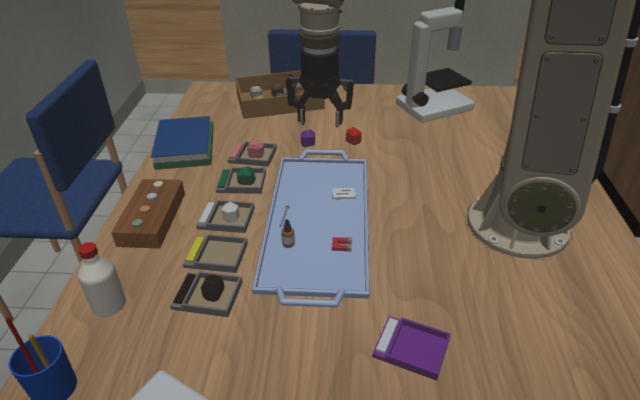

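All four specimens stand in their matching boxes (side px: granite 256,149; malachite 246,176; quartz 230,212; basalt 212,288). The sulphur box is empty, the bottle stands where it was, and the arm is clear.

```bash
python3 -c "
from workcell import workorder
print(workorder.hand_in())"
```

```text
the job is handed in; nothing more can be done
None
```

The job is handed in: granite, quartz, basalt and malachite each stand upright within about 5 mm of the middle of their matching boxes, the sulphur box is empty, the acid bottle was not moved, and the run took about 24 s.

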